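# Clamp the lid of a vacuum inlet filter with its strap and wing nut

### The job

Close the vacuum pump's inlet filter. Swing the steel hold-down strap across the lid by its black knob until it stops with its slot round the stud, then turn the black wing nut clockwise, in short arcs, until you feel the strap's pad bite on the lid, and a quarter turn more: firm, but do not crush the gasket. The two white hose barbs beside the nut are brittle, so open the fingers only as far as needed and keep off them, and leave the small things lying round the filter where they are; let go at the end.

Things in the scene. Friction and masses are not known exactly. Their poses are not given: they have to be found in the camera images.
- filter: inlet filter, screwed to the desk: grey foot 110 x 206 x 8 mm, aluminium pot 90 mm across, grey port block 94 x 44 mm, 44 mm high. Origin: underside of the foot on the pot's axis; z up, y points from the stud across the pot to the pivot post, x roughly away from the robot. Pivot post at y = +60 mm, stud at y = -60 mm. It does not move.
- lid: loose aluminium disc 88 mm across, 8 mm thick, lying on the pot's black rubber gasket and kept there by a spigot below. Origin: centre of its underside, 53 mm above the desk. It already lies in place.
- strap: steel hold-down strap, 30 mm wide, 6 mm thick, turning level on the pivot post. Origin: on the pivot axis, 5 mm below its top face (74 mm above the desk); x runs along it from pivot to slot, it ends 134 mm out. As found it points 43 to 66 degrees short of home, on the robot's side; swing it away from the robot to its stop: home, along the filter's -y. It turns easily (0.05 N m) and stays put.
- strap_knob (a point): on the axis of the strap's upright black knob, 60 mm from the pivot axis, 8 mm below the knob's top. The knob is 12 mm across with a 15 mm bead from 2 to 8 mm below its top, and stands 27 mm above the strap: pinch it from above and lead it along the arc of 60 mm radius about the pivot.
- strap_slot (a point): centre of the strap's hook slot, at its top face, 120 mm from the pivot. The slot is open on the leading edge and 11 mm wide; home, its centre is on the stud's axis.
- stud (a point): on the axis of the fixed, upright 8 mm threaded stud that carries the wing nut, 74 mm above the desk (height of the strap's top face).
- wing_nut: black wing nut with a brass flange 24 mm across. Origin: on its axis at the flange's underside, 1 to 2.5 mm above the strap's top face as found; z up, x along the two wings (a half turn looks the same). The wings are an upright blade 44 mm long and 6 mm thick, from 13 to 34 mm above the origin, over a hub of 17 mm diameter up to 13 mm. Clockwise from above screws it down, 12 mm a turn.
- barb_right: brittle white hose barb, upright, 12 mm across (16 mm at the base), from 44 to 102 mm above the desk, axis 37 mm from the stud's axis, toward the robot on the side away from the pot. Origin: centre of its base. Its wall is 31 mm from the stud's axis; the wings sweep 22 mm: over the nut keep the outsides of the fingers within 30 mm of the axis.
- barb_far: the other brittle white hose barb, the same size, 37 mm from the stud's axis on the side away from the robot.
- gauge: small gauge, 64 x 90 x 28 mm, lying on the desk to the right of the filter; leave it. Origin: centre of its underside.
- stopper: small blue stopper, 27 mm across, 12 mm high, on the desk between filter and robot; leave it. Origin: centre of its underside.
- dropper: small dropper bottle, 36 mm across, 77 mm high, standing beyond the filter; leave it. Origin: centre of its underside.
- strap_pad_seat (a point): underside of the strap where a black rubber pad, 20 mm across, sits. The slot end of the strap gives downward on a weak spring: the nut, meeting it, first pushes it down by 0.2 to 5 mm with almost no extra effort (under 2 N), then the pad meets the lid: that is the bite. The pad's height was set by hand, varies by 2.3 mm and is not tracked: the bite cannot be foretold from poses.
- wing_grip (a point): on the nut's axis, 24 mm above its origin, mid height of the blade: pinch its flat sides here from above. The nut is self-locking: about 0.13 N m to turn, stays where left. The bite lies 1 to 4 rad away; past it the torque climbs 0.07 to 0.11 N m per rad, to 0.24 to 0.29 N m a quarter turn on. The plastic wings flex 1 rad per 1.5 N m and spring back when let go.

How it is judged:
By the outcome, as a careful person would: the job done as asked, in the order asked, and still so for the second after the job is handed in, with the robot touching nothing.
It also fails if it takes over 70 s, if anything falls off the work surface, if the arm or the gripper's body presses on something with over 40 N, if the wrist force passes 120 N, or if a joint passes its speed limit or range.

### The arm

A 6-joint arm with a two-finger parallel gripper is mounted at the origin on a cart in front of the work surface, level with it; the furniture and walls round the work are solid. World frame = base frame: x ahead of the robot, y to its left, z up, the work surface at z = 0. Lengths are in m, angles in rad, forces in N, time in s.
With the tool pointing down it reaches from about 0.225 to 0.875 m from the base axis. Payload 3.4 kg.
Tool frame: the origin (TCP) lies midway between the tips of the shut fingers; the grasp point (between the pads) lies 19 mm behind it; z points along the fingers, x is the direction in which the jaws open and shut, and the axes are right-handed (so a half turn about z gives the same grasp; the last joint's range is limited). The gripper opens to 85 mm and grips with 20 to 120 N. Pads are 22 mm wide; open, the fingers measure 114 mm over their backs; the gripper's body (76 mm by 85 mm) begins 54 mm behind the grasp point. The pads swing forward as they close: fully open they stand 13 mm farther back than shut.
Start: joints at [-1.367, 0.276, 1.505, -0, 1.361, -0.121], TCP at [0.183, -0.545, 0.231] pointing down, gripper open.
Joint ranges: [-2.89, 2.89], [-0.75, 2.08], [0.22, 2.7], [-1.18, 4.32], [0.11, 2.71], [-2.7, 2.7]. Speed limits (rad/s): [2.57, 2.57, 3.14, 3.14, 3.14, 3.14].

### API

Orientations are given as a unit quaternion [x, y, z, w].
In Python, from station import telemetry, vision, order, finder gives the robot as it stands.
- The arm moves only by the tool step_arm, never from a script. Its argument "motion" is a list of rows, each a list of 4 numbers: the shift along the world's x, y, z as a fraction of full scale, then the turn about the world's z as a fraction of full scale. In form: [[dx, dy, dz, turn], ...]. A call has 1 to 12 rows; each row shifts and turns the pose as measured when the row begins; what a row does not reach is not made up. Full scale, the value 1, is 20 mm for a shift and 6 degrees for a turn. A row lasts 1/10 s, in which the tool goes at most 50 mm and 8.59 degrees, less where a joint would pass 70% of its speed; a pose out of reach is approached as far as the arm can. A call with a number of a shift or a turn outside -1 to 1 is refused whole. A call with a gripper value outside its range is refused whole. "hand" is the gripper's target within -1 to 1 (fully open at 1, half-way at 0, shut at -1), set as the call begins (left out, the last holds). The fingers move at their own pace and stop on an object; "grip_force" is the grip in N (left out, the last holds). Time passes only in rows, so rows that do not move let the fingers close. It gives the time, the measured TCP pose, the force and the opening at its end, in the units of the state.
- telemetry.state(): the state, without advancing time (a new reading comes with each control period).
- vision.camera(name): name is "side" or "top" or "wrist"; returns a dict with "color" (400x640x3 uint8, red, green, blue), "fov_y" (degrees; the focal length in pixels is half the picture's height over the tangent of half this angle, whatever the lens; pixels are square), "cx", "cy" (the principal point, pixels), "D" ([k1, k2, p1, p2, k3] as OpenCV has them; the pictures are not rectified), "extrinsics" (4x4, takes a point from camera to world coordinates); the wrist camera has in their place "T_tool_cam" (4x4, takes a point from camera to tool coordinates, whose origin is the TCP and whose axes are the tool frame's). Camera axes: x right, y up, looking along -z (the intrinsics and any distortion apply to the point x, -y, -z); pixel columns grow to the right and rows downward; lengths in m; the calibration is good to about 2 mm. A picture is of the moment at which its call begins: read the wrist's pose just before it. There is no depth.
- order.finish_job(): hands the job in, once; it reports no verdict.
Trained networks look in the newest picture that a camera, given by its name, has taken for a name from the list of things; names that differ only in an ending like _2 or _b are one class to them, and where a whole thing is asked for, a point or a joint stands for the part that bears it (a point fixed in the world has none). Each returns a list of dicts, best first, with "score" (0 to 1); they miss things now and then, are a little off and sometimes report something else, mostly with a low value. They report only what shows in the picture. A call takes as long as a camera call.
- finder.trace(thing, camera): "region" (400x640 bool, what is visible of it).
- finder.pinpoint(thing, camera): "at" ([x, y, z] in m, in the coordinates of the camera as it stood for that picture, good to about 4 mm: a listed point, or the origin of a listed thing).
The state is a dict: "time": time; "joints": joint angles; "joint_velocities": joint speeds; "joint_torque": joint torques, N m; "tcp_pos": TCP position; "tool_rot": TCP orientation; "wrist_force": force on the tool from outside, world axes, zero at the start; "ft_torque": the same for the moment, N m; "grip_width": finger opening in m.
Only numpy, scipy, OpenCV 4.12 (cv2) and the standard library are available. Lean on these libraries where they do the work, as an engineer would, in place of code of your own. Each camera call takes 0.05 s, during which the arm holds its last target.

## Working session

There is one attempt and no reset: what is moved stays moved. The work goes in short steps, Python scripts to look and compute and a tool call to move; the robot and the scene stay as the last step left them, time stands still between calls to the robot, and variables do not carry over. Pictures are saved under pics/ and viewed, and the job is handed in when it is done.

Besides the shell and the picture viewer there is one more tool, called after ">>>" by a JSON object that holds its "fn" and its "kwargs". step_arm: Moves the arm, as the interface text tells. Shift numbers are shares of 20 mm and turn numbers shares of 6 degrees, none past 1 either way. Its arguments: {"type":"object","properties":{"motion":{"type":"array"},"hand":{"type":"number"},"grip_force":{"type":"number"}},"required":["motion"]}

```bash
ls; mkdir -p pics; cat > h.py <<'E'
import numpy as np, cv2
from station import telemetry, vision, order, finder
from scipy.spatial.transform import Rotation as R
def T(cam):
    c=vision.camera(cam)
    return c
def E(c,s=None):
    if 'extrinsics' in c: return np.array(c['extrinsics'])
    M=np.eye(4);M[:3,:3]=R.from_quat(s['tool_rot']).as_matrix();M[:3,3]=s['tcp_pos']
    return M@np.array(c['T_tool_cam'])
def proj(c,M,p):
    f=200/np.tan(np.radians(c['fov_y'])/2)
    q=np.linalg.inv(M)@np.append(p,1); q=q[:3]*[1,-1,-1]
    K=np.array([[f,0,c['cx']],[0,f,c['cy']],[0,0,1.]])
    return cv2.projectPoints(q.reshape(1,3),np.zeros(3),np.zeros(3),K,np.array(c['D'],float))[0].ravel()
def ray(c,M,uv):
    f=200/np.tan(np.radians(c['fov_y'])/2)
    K=np.array([[f,0,c['cx']],[0,f,c['cy']],[0,0,1.]])
    n=cv2.undistortPoints(np.array([[uv]],float),K,np.array(c['D'],float)).ravel()
    return M[:3,3],M[:3,:3]@np.array([n[0],-n[1],-1])
def atz(c,M,uv,z):
    o,d=ray(c,M,uv); return o+d*(z-o[2])/d[2]
def save(c,name): cv2.imwrite('pics/'+name,cv2.cvtColor(c['color'],cv2.COLOR_RGB2BGR))
def pin(cam,c,M,things):
    for t in things:
        r=finder.pinpoint(t,cam)
        for q in r[:2]:
            p=M@np.append(q['at'],1); print(cam,t,round(q['score'],2),np.round(p[:3],4), np.round(proj(c,M,p[:3])))
E
python3 - <<'E'
from h import *
s=telemetry.state();print(s)
for cam in ['top','side','wrist']:
    s=telemetry.state();c=vision.camera(cam);M=E(c,s);save(c,cam+'0.png')
    print(cam, np.round(M[:3,3],3), c['fov_y'])
    pin(cam,c,M,['filter','lid','strap','strap_knob','strap_slot','stud','wing_nut','wing_grip','barb_right','barb_far','gauge','stopper','dropper'])
E
```

```text
pics
{'time': 0.0, 'joints': array([-1.36702294e+00,  2.76621137e-01,  1.50613161e+00,  1.27002933e-05,
        1.36067921e+00, -1.21017602e-01]), 'joint_velocities': array([ 4.21483063e-04,  1.58657752e-03, -1.62950408e-05, -3.95837000e-04,
       -1.07955104e-03, -1.46007487e-04]), 'joint_torque': array([ 2.08947880e-03, -4.16779125e+01, -2.45807594e+01, -6.38481310e-05,
        1.08723115e-02, -1.24965911e-05]), 'tcp_pos': array([ 0.1833728 , -0.54443056,  0.2304254 ]), 'tool_rot': array([ 8.12129014e-01, -5.83477180e-01, -6.72429922e-04, -6.27403584e-04]), 'wrist_force': array([ 0.34765032, -0.3766128 ,  0.69166353]), 'ft_torque': array([ 0.01752896,  0.01412575, -0.03160687]), 'grip_width': 0.08539180422787647}
top [ 0.453 -0.329  0.953] 42.787782944474586
top lid 0.82 [ 0.4645 -0.317   0.0541] [308. 222.]
top strap_knob 0.61 [ 0.4131 -0.2921  0.0913] [293. 252.]
top strap_slot 0.84 [ 0.3616 -0.3249  0.0716] [312. 282.]
top strap_slot 0.24 [ 0.5626 -0.3618 -0.0023] [334. 170.]
top stud 0.89 [ 0.4697 -0.375   0.0739] [342. 219.]
top wing_nut 0.41 [ 0.4721 -0.3779  0.0769] [344. 2
[... 685 characters left out ...]
.3622 -0.3217  0.0709] [380. 214.]
side stud 0.95 [ 0.4675 -0.3739  0.0687] [329. 194.]
side stud 0.68 [ 0.4808 -0.498   0.0019] [333. 190.]
side wing_nut 0.66 [ 0.4689 -0.3782  0.0798] [329. 188.]
side wing_grip 0.75 [ 0.4729 -0.3747  0.1023] [326. 179.]
side barb_right 0.59 [ 0.443  -0.3934  0.0409] [343. 202.]
side barb_right 0.41 [ 0.4674 -0.256   0.0691] [317. 229.]
side barb_far 0.46 [ 0.5123 -0.3701  0.043 ] [306. 204.]
side barb_far 0.42 [ 0.3612 -0.3204  0.0695] [380. 215.]
side gauge 0.7 [ 0.4777 -0.499  -0.0018] [335. 191.]
side stopper 0.62 [ 0.3908 -0.4194 -0.0032] [369. 216.]
side dropper 0.85 [ 0.5616 -0.3611  0.0011] [282. 221.]
wrist [ 0.247 -0.523  0.373] 62.487921339503565
```

```bash
python3 - <<'E'
import cv2
a=cv2.imread('pics/top0.png')[130:310,230:450];b=cv2.imread('pics/side0.png')[130:310,230:450]
cv2.imwrite('pics/c0.png',cv2.resize(cv2.hconcat([a,b]),(800,328),interpolation=cv2.INTER_CUBIC))
E
```

```text
(no output)
```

View pics/c0.png

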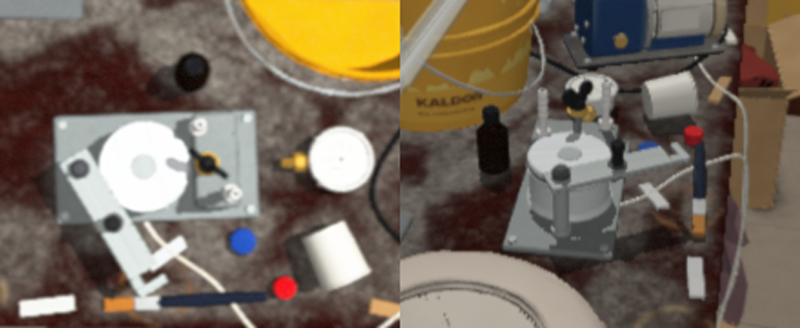

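View pics/wrist0.png

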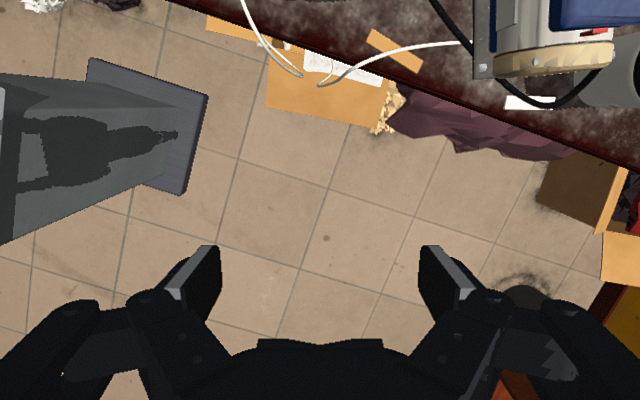

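>>> {"fn": "step_arm", "kwargs": {"motion": [[0.5,0.45,0,0.2],[1,0.9,0,0.25],[1,0.9,0,0.25],[1,0.9,0,0.25],[1,0.9,0,0.25],[1,0.9,0,0.25],[1,0.9,0,0.25],[1,0.9,0,0.25],[1,0.9,0,0.25],[1,0.9,0,0.25],[0.5,0.45,0,0.1],[0,0,0,0]], "hand": -0.3, "grip_force": 25}}

```text
time: 3.3
tcp_pos: [0.3945, -0.3487, 0.2316]
tool_rot: [0.887, -0.461, 0.001, -0.003]
wrist_force: [-0.9, -0.6, -0.2]
grip_width: 0.0299
```

```bash
python3 - <<'E'
from h import *
s=telemetry.state();print(s['tcp_pos'],s['joints'],s['grip_width'],s['ft_torque'],s['wrist_force'])
s=telemetry.state();c=vision.camera('wrist');M=E(c,s);save(c,'wrist1.png')
import pickle; pickle.dump((c,M),open('w1.pkl','wb'))
pin('wrist',c,M,['filter','lid','strap','strap_knob','strap_slot','stud','wing_nut','wing_grip','barb_right','barb_far'])
E
```

```text
[ 0.39451567 -0.34874677  0.23157356] [-0.86003488  0.20267279  1.60503001  0.00582302  1.33450859  0.09696466] 0.029860905426144772 [ 0.05175664  0.00480664 -0.03867452] [-0.89590877 -0.62148982 -0.24500878]
wrist filter 0.19 [ 0.4137 -0.2894  0.0673] [279. 127.]
wrist strap 0.79 [ 0.465  -0.2551  0.0667] [278.  55.]
wrist strap 0.7 [ 5.617e-01 -3.651e-01 -3.000e-04] [423.  50.]
wrist strap_knob 0.63 [ 0.4161 -0.2901  0.0958] [277. 127.]
wrist strap_slot 0.9 [ 0.3601 -0.3191  0.075 ] [273. 194.]
wrist stud 0.8 [ 0.4712 -0.3743  0.0709] [391. 130.]
wrist wing_nut 0.56 [ 0.4712 -0.3761  0.0756] [394. 131.]
wrist wing_grip 0.59 [ 0.4705 -0.3752  0.1018] [400. 133.]
wrist wing_grip 0.39 [ 0.3599 -0.322   0.074 ] [275. 196.]
wrist barb_right 0.77 [ 0.4426 -0.3961  0.0431] [385. 164.]
wrist barb_far 0.84 [ 0.5065 -0.3672  0.0438] [402.  93.]
```

View pics/wrist1.png

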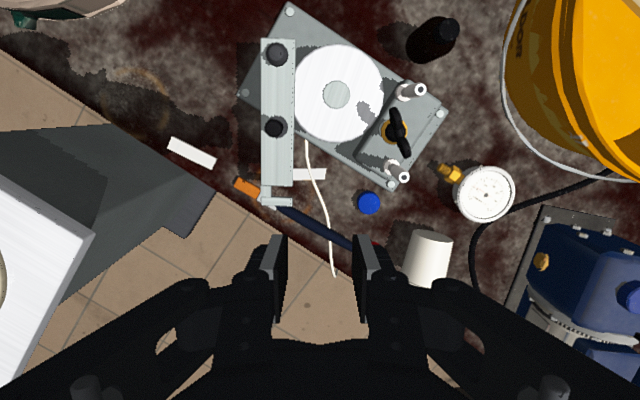

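```bash
python3 - <<'E'
from h import *
from scipy.optimize import least_squares
obs={'pc':[(.4645,-.317),(.466,-.3144),(.4687,-.3126)],'st':[(.4697,-.375),(.4675,-.3739),(.4712,-.3743),(.4721,-.3779),(.4689,-.3782),(.4712,-.3761),(.4705,-.3752),(.4729,-.3747)],
'pv':[(.4673,-.2569),(.465,-.2551)],'kn':[(.4131,-.2921),(.4111,-.2894),(.4161,-.2901)],'sl':[(.3616,-.3249),(.3622,-.3217),(.3601,-.3191)]}
def model(p):
    x,y,f,th=p;Y=np.array([-np.sin(f),np.cos(f)]);O=np.array([x,y]);pv=O+.06*Y
    a=f-np.pi/2-th; d=np.array([np.cos(a),np.sin(a)])
    return {'pc':O,'st':O-.06*Y,'pv':pv,'kn':pv+.06*d,'sl':pv+.12*d}
def res(p):
    m=model(p);return np.concatenate([(np.array(v)-m[k]).ravel() for k,v in obs.items()])
r=least_squares(res,[.467,-.315,0,1],loss='soft_l1',f_scale=.003)
print(r.x[:2],np.degrees(r.x[2:]),{k:np.round(v,4) for k,v in model(r.x).items()},np.std(res(r.x)))
c=vision.camera('wrist') if 0 else None
import pickle;c,M=pickle.load(open('w1.pkl','rb'))
m=model(r.x)
im=cv2.cvtColor(c['color'],cv2.COLOR_RGB2BGR);im=cv2.resize(im[0:240,200:480],None,fx=2.8,fy=2.4*2.8/2.4)
for k,z in [('pc',.061),('st',.11),('pv',.079),('kn',.101),('sl',.074)]:
    u=proj(c,M,np.append(m[k],z)); u=(u-[200,0])*2.8; cv2.drawMarker(im,tuple(int(v) for v in u),(0,0,255),0,16,1)
    
cv2.imwrite('pics/fit1.png',im[:600])
E
```

```text
[ 0.46688142 -0.31592689] [ 3.44742667 60.29491356] {'pc': array([ 0.4669, -0.3159]), 'st': array([ 0.4705, -0.3758]), 'pv': array([ 0.4633, -0.256 ]), 'kn': array([ 0.413 , -0.2888]), 'sl': array([ 0.3628, -0.3217])} 0.0018972524555040467
```

View pics/fit1.png

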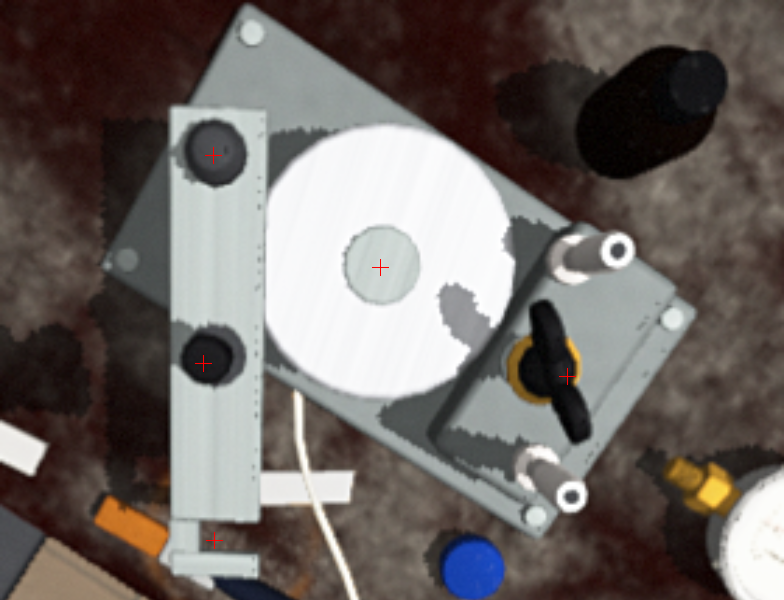

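>>> {"fn": "step_arm", "kwargs": {"motion": [[0.16,0.5,-0.2,0],[0.16,0.5,-0.5,0],[0.16,0.5,-0.7,0],[0.16,0.5,-0.9,0],[0.16,0.5,-0.9,0],[0.16,0.45,-0.9,0],[0,0,-0.5,0],[0,0,0,0]]}}

```text
time: 4.65
tcp_pos: [0.4121, -0.2829, 0.1326]
tool_rot: [0.887, -0.462, -0.001, -0.004]
wrist_force: [-0.8, -0.9, -0.7]
grip_width: 0.0295
```

```bash
python3 - <<'E'
from h import *
s=telemetry.state();print(s['tcp_pos'],s['joints'],s['ft_torque'],s['wrist_force'])
print(np.degrees(s['joints'][0]-s['joints'][5]))
c=vision.camera('wrist');M=E(c,s);save(c,'wrist2.png')
pin('wrist',c,M,['strap_knob','strap'])
E
```

```text
[ 0.41213759 -0.28294417  0.13264833] [-0.74574554  0.24425785  1.81420006  0.00743242  1.08661352  0.21207246] [-0.03934323  0.00758058  0.02750155] [-0.759605   -0.87888935 -0.67085814]
-54.878928808959024
wrist strap_knob 0.92 [ 0.417  -0.2898  0.094 ] [334. 226.]
wrist strap_knob 0.44 [ 0.4727 -0.3755  0.0721] [489. 220.]
wrist strap 0.64 [ 0.4655 -0.2558  0.0677] [333. 120.]
```

View pics/wrist2.png

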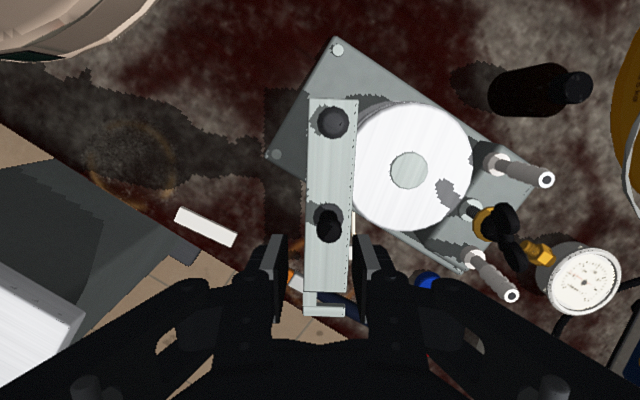

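>>> {"fn": "step_arm", "kwargs": {"motion": [[0.16,-0.33,0,0],[0,0,-0.3,0],[0,0,-0.6,0],[0,0,-0.6,0],[0,0,-0.6,0],[0,0,-0.4,0],[0,0,0,0]]}}

```text
time: 5.5
tcp_pos: [0.4196, -0.3026, 0.0927]
tool_rot: [0.886, -0.463, 0.01, 0.003]
wrist_force: [1.3, 1.0, 15.9]
grip_width: 0.0296
```

```bash
python3 - <<'E'
from h import *
s=telemetry.state();print(s['tcp_pos'],s['ft_torque'],s['wrist_force'])
c=vision.camera('wrist');M=E(c,s);save(c,'wrist3.png')
E
```

```text
[ 0.41959937 -0.3025846   0.09266945] [ 0.37726134 -0.12645218 -0.04058982] [ 1.313708    1.04488103 15.9352152 ]
```

View pics/wrist3.png

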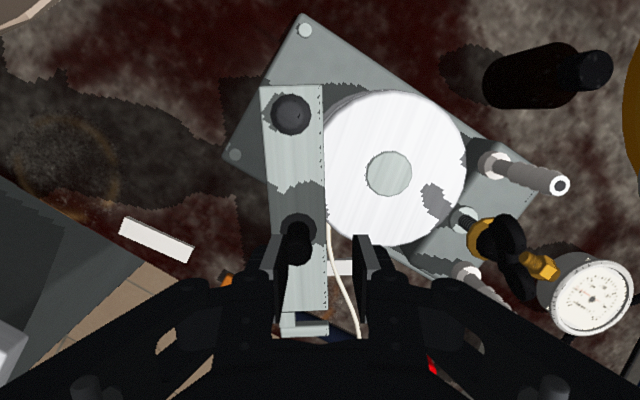

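>>> {"fn": "step_arm", "kwargs": {"motion": [[0,0,0.6,0],[0,0,0.6,0],[0,0,0,0],[0,0,0,0]]}}

```text
time: 5.95
tcp_pos: [0.4215, -0.3061, 0.1201]
tool_rot: [0.886, -0.464, 0.014, 0.004]
wrist_force: [-0.3, 0.8, -0.1]
grip_width: 0.0297
```

```bash
python3 - <<'E'
from h import *
s=telemetry.state();print(s['tcp_pos'],s['ft_torque'],s['wrist_force'],np.degrees(s['joints'][0]-s['joints'][5]))
c=vision.camera('wrist');M=E(c,s);save(c,'wrist4.png')
pin('wrist',c,M,['strap_knob','strap'])
s=telemetry.state();print(s['tcp_pos'])
E
```

```text
[ 0.42149353 -0.30611644  0.12006932] [-0.01559889  0.02126962  0.06232811] [-0.2610569   0.76128263 -0.10082851] -55.315170999715285
wrist strap_knob 0.63 [ 0.4155 -0.2943  0.0955] [294. 232.]
wrist strap_knob 0.59 [ 0.4686 -0.3774  0.0714] [454. 222.]
wrist strap 0.87 [ 0.4671 -0.2576  0.0673] [293. 111.]
wrist strap 0.46 [ 0.4197 -0.2943  0.0916] [298. 224.]
[ 0.42127431 -0.30571162  0.11947964]
```

View pics/wrist4.png

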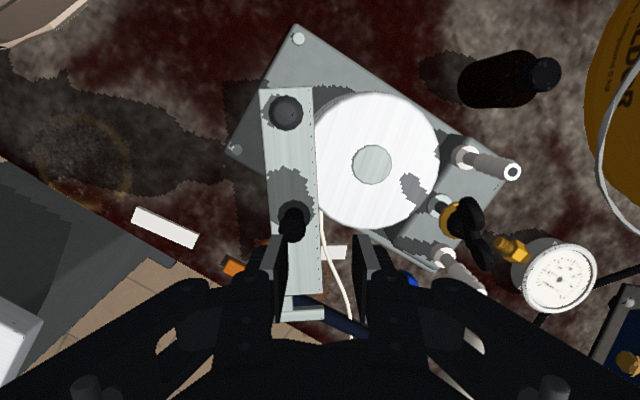

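```bash
python3 - <<'E'
from h import *
s=telemetry.state();print(s['tcp_pos'])
c=vision.camera('wrist');M=E(c,s);save(c,'wrist5.png')
pin('wrist',c,M,['strap_knob'])
r=finder.trace('strap_knob','wrist')
for q in r[:2]:
    v,u=np.nonzero(q['region']);print(q['score'],u.min(),u.max(),v.min(),v.max(),len(u))
print(R.from_quat(s['tool_rot']).as_matrix()[:,2],M[:3,3])
for uv in [(294,230),(294,222)]: print(atz(c,M,uv,.101))
for g in [.010,.015]:
  Rm=R.from_quat(s['tool_rot']).as_matrix()
  for sg in (-1,1): print(proj(c,M,s['tcp_pos']+Rm@[sg*g,0,-.003]))
for p in [(.4705,-.3758,.11),(.4633,-.256,.079)]: print(proj(c,M,np.array(p)))
im=cv2.imread('pics/wrist5.png')[80:300,200:500];cv2.imwrite('pics/w5.png',cv2.resize(im,None,fx=2.6,fy=2.6))
E
```

```text
[ 0.42127431 -0.30571162  0.11947964]
wrist strap_knob 0.74 [ 0.4161 -0.2967  0.0957] [299. 235.]
0.86 259 324 87 322 9503
0.5 458 562 49 108 4584
[ 0.01932907 -0.01934203 -0.99962607] [ 0.47362018 -0.26468503  0.2616639 ]
[ 0.41855256 -0.29213294  0.101     ]
[ 0.42220151 -0.28970962  0.101     ]
[297.78990576 257.60459589]
[341.22415748 257.61948071]
[286.93538377 257.59058651]
[352.07591278 257.61291331]
[487.71455765 243.42487284]
[286.08004539 115.25686776]
```

View pics/w5.png

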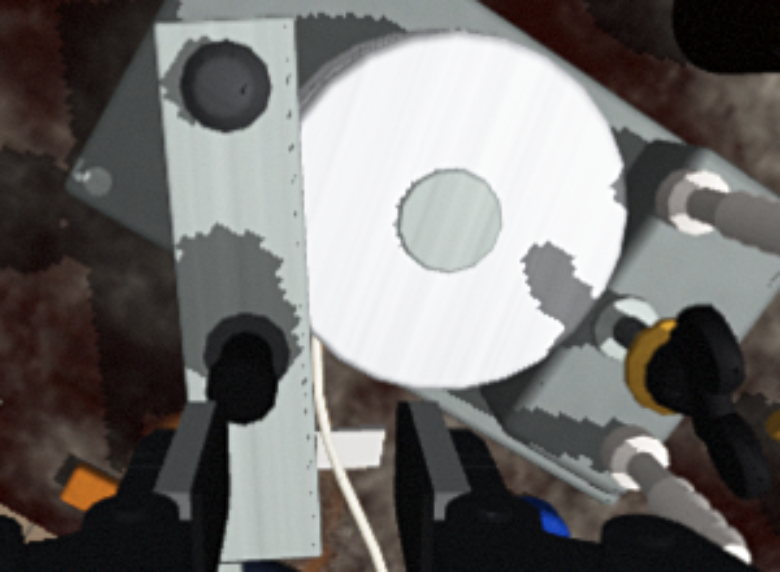

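>>> {"fn": "step_arm", "kwargs": {"motion": [[-0.1,0.32,0.1,0],[-0.11,0.31,0,0],[0,0,0,0],[0,0,0,0],[0,0,0,0]]}}

```text
time: 6.75
tcp_pos: [0.4161, -0.2909, 0.1209]
tool_rot: [0.886, -0.464, 0.012, 0.004]
wrist_force: [0.2, 0.6, -0.2]
grip_width: 0.0297
```

```bash
python3 - <<'E'
from h import *
s=telemetry.state();print(s['tcp_pos'],np.degrees(s['joints'][0]-s['joints'][5]))
c=vision.camera('wrist');M=E(c,s);save(c,'wrist6.png')
print(R.from_quat(s['tool_rot']).as_matrix()[:,2])
im=cv2.imread('pics/wrist6.png')[80:300,200:500];cv2.imwrite('pics/w6.png',cv2.resize(im,None,fx=2.6,fy=2.6))
E
```

```text
[ 0.41612742 -0.29088637  0.12085824] -55.27152310568534
[ 0.0177115  -0.01769434 -0.99968656]
```

View pics/w6.png

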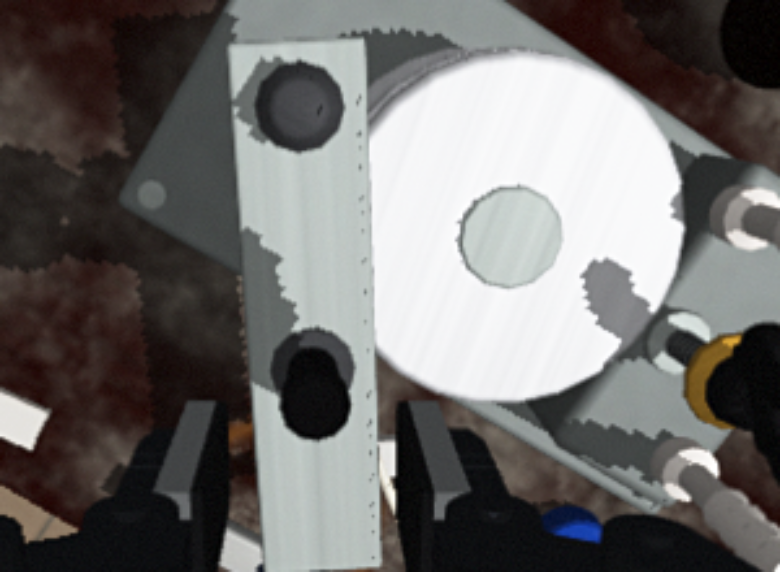

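>>> {"fn": "step_arm", "kwargs": {"motion": [[0.04,-0.08,-0.3,0],[0,0,-0.5,0],[0,0,-0.5,0],[0,0,-0.3,0],[0,0,0,0],[0,0,0,0]]}}

```text
time: 7.4
tcp_pos: [0.4166, -0.2928, 0.0849]
tool_rot: [0.886, -0.464, 0.011, 0.004]
wrist_force: [-0.3, 0.7, -0.4]
grip_width: 0.03
```

```bash
python3 - <<'E'
from h import *
s=telemetry.state();print(s['tcp_pos'],s['wrist_force'],np.degrees(s['joints'][0]-s['joints'][5]))
c=vision.camera('wrist');M=E(c,s);save(c,'wrist7.png')
print(R.from_quat(s['tool_rot']).as_matrix()[:,2])
im=cv2.imread('pics/wrist7.png')[80:300,200:500];cv2.imwrite('pics/w7.png',cv2.resize(im,None,fx=2.6,fy=2.6))
E
```

```text
[ 0.41663482 -0.29276428  0.08488132] [-0.26411827  0.68472069 -0.44829243] -55.31407952993398
[ 0.01632022 -0.01654275 -0.99972996]
```

View pics/w7.png

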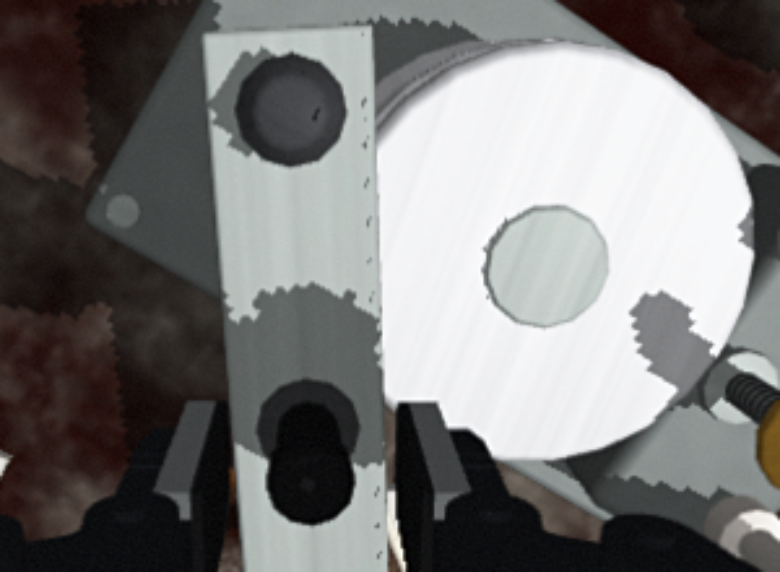

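>>> {"fn": "step_arm", "kwargs": {"motion": [[0,0,-0.1,0],[0,0,0,0],[0,0,0,0],[0,0,0,0],[0,0,0,0]], "hand": -1, "grip_force": 25}}

```text
time: 7.95
tcp_pos: [0.4167, -0.2927, 0.0832]
tool_rot: [0.886, -0.464, 0.011, 0.004]
wrist_force: [0.7, 0.7, -1.3]
grip_width: 0.0106
```

```bash
python3 - <<'E'
from h import *
s=telemetry.state();print(s['tcp_pos'],s['wrist_force'],s['ft_torque'],s['grip_width'],np.degrees(s['joints'][0]-s['joints'][5]))
c=vision.camera('wrist');M=E(c,s);save(c,'wrist8.png')
im=cv2.imread('pics/wrist8.png')[80:300,200:500];cv2.imwrite('pics/w8.png',cv2.resize(im,None,fx=2.6,fy=2.6))
E
```

```text
[ 0.41673239 -0.29270998  0.08319815] [ 0.7002098   0.71393226 -1.34510516] [0.0712662  0.09590678 0.05026361] 0.010632846831662232 -55.30317319330389
```

View pics/w8.png

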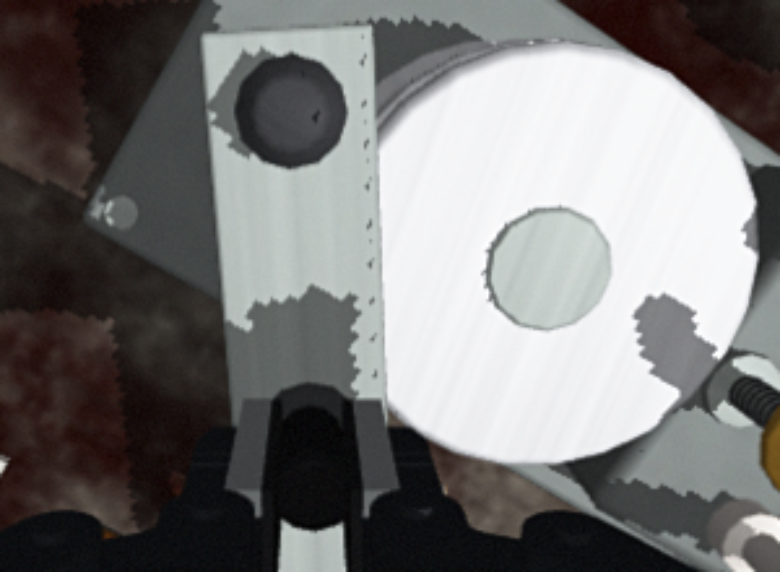

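>>> {"fn": "step_arm", "kwargs": {"motion": [[0.07,-0.08,0,0.33],[0.14,-0.16,0,0.67],[0.15,-0.15,0,0.67],[0.16,-0.14,0,0.67],[0.17,-0.12,0,0.67],[0,0,0,0],[0,0,0,0],[0,0,0,0]]}}

```text
time: 8.8
tcp_pos: [0.4306, -0.3056, 0.0832]
tool_rot: [0.949, -0.315, 0.011, 0.002]
wrist_force: [1.2, -0.7, -1.0]
grip_width: 0.0105
```

```bash
cat > st.py <<'E'
from h import *
s=telemetry.state();d=s['tcp_pos'][:2]-np.array([.4633,-.256])
print(s['tcp_pos'],s['wrist_force'],s['ft_torque'],s['grip_width'],'yaw',np.degrees(s['joints'][0]-s['joints'][5]),'r',np.hypot(*d),'az',np.degrees(np.arctan2(d[1],d[0]))%360)
E
python3 st.py
```

```text
[ 0.43058445 -0.30555407  0.08318076] [ 1.22866073 -0.68567815 -1.01529088] [ 0.00899767 -0.07670683  0.03816034] 0.010529164889947425 yaw -36.4365361589503 r 0.05937939993795535 az 236.56724877436184
```

>>> {"fn": "step_arm", "kwargs": {"motion": [[0.09,-0.06,0,0.33],[0.18,-0.1,0,0.67],[0.19,-0.09,0,0.67],[0.2,-0.08,0,0.67],[0.2,-0.06,0,0.67],[0.2,-0.05,0,0.67],[0.15,-0.03,0,0.5],[0,0,0,0],[0,0,0,0],[0,0,0,0]]}}

```text
time: 9.8
tcp_pos: [0.4543, -0.3147, 0.0833]
tool_rot: [0.995, -0.098, 0.012, -0.0]
wrist_force: [1.7, -0.5, -2.5]
grip_width: 0.011
```

```bash
python3 st.py
```

```text
[ 0.45427063 -0.31473858  0.08330292] [ 1.73558427 -0.5026611  -2.49201938] [-0.02942223 -0.12725213 -0.05210823] 0.011027702423114686 yaw -10.722638587371188 r 0.05942853075969803 az 261.26082440771137
```

>>> {"fn": "step_arm", "kwargs": {"motion": [[0.13,-0.025,0,0.4],[0.13,-0.02,0,0.4],[0.13,-0.015,0,0.4],[0.1,-0.005,0,0.3],[0,0,0,0],[0,0,0,0]]}}

```text
time: 10.4
tcp_pos: [0.463, -0.3154, 0.0833]
tool_rot: [1.0, -0.02, 0.011, -0.001]
wrist_force: [2.4, -0.8, -1.5]
grip_width: 0.0109
```

```bash
python3 st.py
```

```text
[ 0.46296354 -0.31542846  0.08332275] [ 2.36303592 -0.76630868 -1.54946841] [-0.04600904 -0.1523037  -0.07500919] 0.010886695079235549 yaw -1.686930133408908 r 0.05942941536464401 az 269.675618526562
```

>>> {"fn": "step_arm", "kwargs": {"motion": [[0.1,0,0,0.25],[0.1,0.0,0,0.25],[0,0,0,0],[0,0,0,0]]}}

```text
time: 10.8
tcp_pos: [0.4665, -0.3154, 0.0833]
tool_rot: [1.0, 0.008, 0.011, -0.002]
wrist_force: [1.6, -0.2, -2.3]
grip_width: 0.0108
```

```bash
python3 st.py
```

```text
[ 0.46649786 -0.31535217  0.08327749] [ 1.64452299 -0.16167669 -2.3083853 ] [-0.1269854  -0.10159005 -0.04234863] 0.010814019720039127 yaw 1.4885546492773551 r 0.059438260835654344 az 273.0840849111746
```

>>> {"fn": "step_arm", "kwargs": {"motion": [[0.1,0.005,0,0.2],[0.1,0.005,0,0.2],[0.1,0.005,0,0.2]]}}

```text
time: 11.1
tcp_pos: [0.4676, -0.3151, 0.0829]
tool_rot: [0.999, 0.042, 0.005, -0.002]
wrist_force: [-6.0, -2.4, 0.5]
grip_width: 0.0107
```

```bash
python3 st.py
```

```text
[ 0.46761528 -0.31508462  0.08290917] [-5.95901425 -2.42221793  0.48486461] [-0.34096029  0.9870764  -0.13088038] 0.010724498145607338 yaw 5.2406713965784455 r 0.05924199178634808 az 274.17721524711567
```

Stop reached (−6 N at x≈0.4676). I press once more lightly, then look.

>>> {"fn": "step_arm", "kwargs": {"motion": [[0.2,0,0,0],[0.2,0,0,0],[0,0,0,0]]}}

```text
time: 11.4
tcp_pos: [0.467, -0.3153, 0.0826]
tool_rot: [0.999, 0.046, -0.004, -0.003]
wrist_force: [1.3, -0.0, 0.6]
grip_width: 0.0105
```

```bash
python3 st.py; python3 - <<'E'
from h import *
s=telemetry.state()
c=vision.camera('wrist');save(c,'wrist9.png')
c2=vision.camera('top');save(c2,'top9.png')
a=cv2.resize(cv2.imread('pics/top9.png')[150:280,260:400],(400,371),interpolation=2)
b=cv2.resize(cv2.imread('pics/wrist9.png')[60:360,240:563],(400,371))
cv2.imwrite('pics/w9.png',cv2.hconcat([a,b]))
E
```

```text
[ 0.46695102 -0.31530918  0.08258928] [ 1.25445973 -0.04455848  0.57183189] [-0.00096565 -0.2775769  -0.16580889] 0.010468333315119066 yaw 5.191870195971445 r 0.05942144755505443 az 273.52263105773903
```

View pics/w9.png

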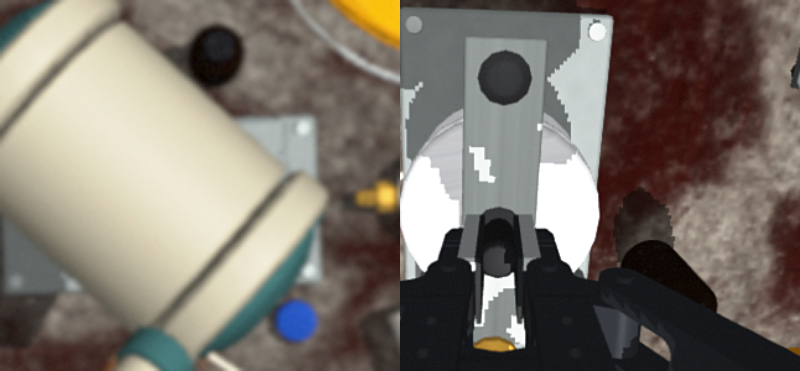

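>>> {"fn": "step_arm", "kwargs": {"motion": [[0,0,0,0],[0,0,0,0],[0,0,0,0],[0,0,0.3,0],[0,0,0.6,0],[0,0,1,0],[0,0,1,0],[0,-0.5,1,-0.5],[-0.3,-0.8,0.6,-1],[-0.6,-0.8,0.3,-1],[-0.5,-0.5,0,-1],[0,0,0,-1]], "hand": -0.3}}

```text
time: 12.7
tcp_pos: [0.4441, -0.3691, 0.1923]
tool_rot: [0.981, -0.196, 0.005, 0.0]
wrist_force: [0.4, 0.0, 1.0]
grip_width: 0.0298
```

>>> {"fn": "step_arm", "kwargs": {"motion": [[-0.3,-0.4,0,-1],[-0.3,-0.4,0,-1],[-0.3,-0.3,0,-1],[0,0,0,-0.5],[0,0,0,0],[0,0,0,0]]}}

```text
time: 13.3
tcp_pos: [0.4267, -0.3936, 0.2]
tool_rot: [0.926, -0.379, 0.01, 0.004]
wrist_force: [0.4, -0.2, -0.5]
grip_width: 0.0299
```

```bash
python3 st.py; python3 - <<'E'
from h import *
import pickle
s=telemetry.state()
print(R.from_quat(s['tool_rot']).as_matrix()[:,2])
c=vision.camera('wrist');M=E(c,s);save(c,'wrist10.png');pickle.dump((c,M),open('w10.pkl','wb'))
pin('wrist',c,M,['stud','wing_nut','wing_grip','barb_right','barb_far','strap','strap_slot'])
c2=vision.camera('top');save(c2,'top10.png')
E
```

```text
[ 0.42668931 -0.39355945  0.20004023] [ 0.41006116 -0.16361349 -0.50755122] [ 0.00736456  0.04609716 -0.00892747] 0.029859046293021073 yaw -44.44481176131329 r 0.14234797164420682 az 255.0965191136872
[ 0.01502641 -0.01385279 -0.99979113]
wrist stud 0.9 [ 0.4725 -0.3765  0.0748] [342. 136.]
wrist wing_nut 0.89 [ 0.469  -0.3745  0.0742] [337. 137.]
wrist wing_grip 0.96 [ 0.4683 -0.3765  0.1021] [341. 144.]
wrist barb_right 0.97 [ 0.4415 -0.3997  0.0423] [332. 175.]
wrist barb_far 0.71 [ 0.5098 -0.3676  0.0437] [363.  95.]
wrist strap 0.74 [ 0.4672 -0.256   0.0685] [227.  26.]
wrist strap_slot 0.59 [ 0.4685 -0.3795  0.0745] [341. 142.]
```

View pics/wrist10.png

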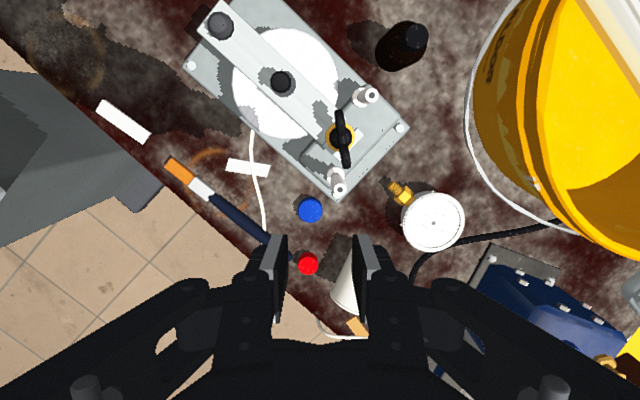

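```bash
python3 - <<'E'
from h import *
import pickle
c,M=pickle.load(open('w10.pkl','rb'))
im=cv2.cvtColor(c['color'],cv2.COLOR_RGB2BGR)[80:210,280:410];im=cv2.resize(im,None,fx=4.5,fy=4.5,interpolation=2)
for p in [(.4705,-.3758,.110),(.4705,-.3758,.077)]:
    u=(proj(c,M,np.array(p))-[280,80])*4.5;cv2.drawMarker(im,tuple(int(v) for v in u),(0,0,255),0,16,1)
cv2.imwrite('pics/w10.png',im)
E
```

```text
(no output)
```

View pics/w10.png

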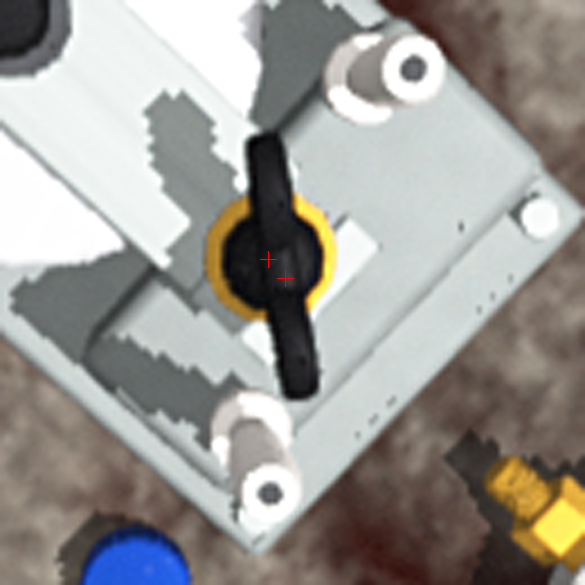

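```bash
python3 - <<'E'
from h import *
import pickle
c,M=pickle.load(open('w10.pkl','rb'))
P=[atz(c,M,(280+u/4.5,80+v/4.5),.109) for u,v in [(264,134),(300,398),(281.5,267)]]
print(P,np.linalg.norm(P[0]-P[1])); d=P[0]-P[1];print(np.degrees(np.arctan2(d[1],d[0])))
print([atz(c,M,(280+270/4.5,80+258/4.5),z) for z in (.077,)])
# far/right barb tops
print([atz(c,M,(280+u/4.5,80+v/4.5),.102) for u,v in [(413,69),(269,493)]])
E
```

```text
[array([ 0.48317266, -0.35775336,  0.109     ]), array([ 0.4591008 , -0.39134991,  0.109     ]), array([ 0.47123514, -0.37423653,  0.109     ])] 0.04133016859955738
54.378481510538506
[array([ 0.47080911, -0.37583494,  0.077     ])]
[array([ 0.50694696, -0.36731143,  0.102     ]), array([ 0.44401733, -0.40084668,  0.102     ])]
```

>>> {"fn": "step_arm", "kwargs": {"motion": [[0.3,0.13,-0.3,0.2],[0.5,0.2,-0.5,0.3],[0.5,0.2,-0.7,0.3],[0.5,0.2,-0.6,0.3],[0.2,0.1,-0.4,0.2],[0,0,0,0],[0,0,0,0],[0,0,0,0]], "hand": -0.53}}

```text
time: 14.55
tcp_pos: [0.4703, -0.3734, 0.142]
tool_rot: [0.951, -0.308, 0.007, 0.001]
wrist_force: [0.2, -0.1, 0.1]
grip_width: 0.0204
```

```bash
cat > look.py <<'E'
import sys
from h import *
n=sys.argv[1]
s=telemetry.state()
print(s['time'],s['tcp_pos'],s['wrist_force'],s['ft_torque'],s['grip_width'],'yaw',np.degrees(s['joints'][0]-s['joints'][5]),'zax',R.from_quat(s['tool_rot']).as_matrix()[:,2])
c=vision.camera('wrist');save(c,f'wrist{n}.png')
im=cv2.imread(f'pics/wrist{n}.png')[80:300,200:500];cv2.imwrite(f'pics/w{n}.png',cv2.resize(im,None,fx=2.6,fy=2.6))
E
python3 look.py 11
```

```text
14.55 [ 0.47027042 -0.3734277   0.14204387] [ 0.21752046 -0.10881052  0.12313451] [-0.03863107  0.0251222   0.04618272] 0.02042458678466158 yaw -35.80768088911943 zax [ 0.01316207 -0.0070738  -0.99988835]
```

View pics/w11.png

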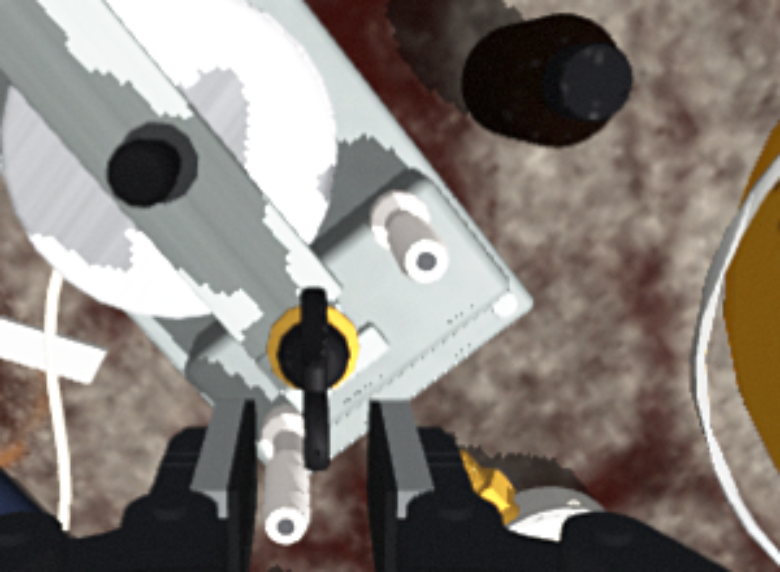

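>>> {"fn": "step_arm", "kwargs": {"motion": [[0.04,-0.08,-0.3,0],[0,0,-0.6,0],[0,0,-0.6,0],[0,0,-0.4,0],[0,0,-0.2,0],[0,0,0,0],[0,0,0,0]]}}

```text
time: 15.3
tcp_pos: [0.4701, -0.376, 0.097]
tool_rot: [0.951, -0.309, 0.008, 0.002]
wrist_force: [1.0, -0.5, 0.1]
grip_width: 0.0198
```

```bash
python3 look.py 12
```

```text
15.3 [ 0.47009122 -0.37604899  0.09695401] [ 1.04529299 -0.48505387  0.08945472] [ 0.02606049  0.00495289 -0.00330928] 0.019799734133305123 yaw -35.90160379296322 zax [ 0.01372516 -0.0080515  -0.99987339]
```

View pics/w12.png

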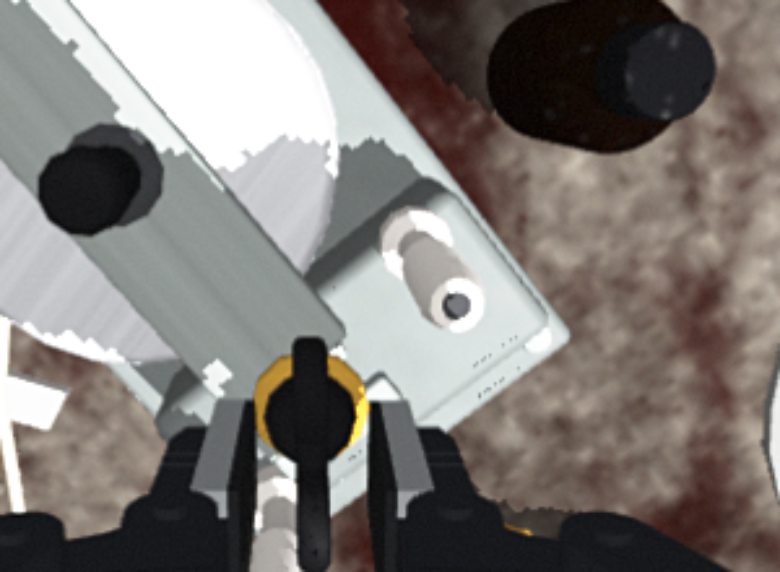

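>>> {"fn": "step_arm", "kwargs": {"motion": [[0.04,0.05,-0.2,0],[0,0,-0.07,0],[0,0,0,0]]}}

```text
time: 15.65
tcp_pos: [0.4716, -0.3754, 0.0922]
tool_rot: [0.951, -0.309, 0.009, 0.002]
wrist_force: [0.2, -0.2, 1.0]
grip_width: 0.0201
```

>>> {"fn": "step_arm", "kwargs": {"motion": [[0,0,0,0],[0,0,0,0],[0,0,0,0],[0,0,0,0]], "hand": -1, "grip_force": 50}}

```text
time: 16.05
tcp_pos: [0.4709, -0.3748, 0.0924]
tool_rot: [0.951, -0.309, 0.008, 0.002]
wrist_force: [0.1, 0.8, 0.0]
grip_width: 0.0044
```

```bash
python3 look.py 13
```

```text
16.05 [ 0.47087535 -0.37483495  0.09241278] [0.10324263 0.80807391 0.03862343] [0.14687194 0.15989978 0.03459586] 0.004367104989332009 yaw -35.87675330724047 zax [ 0.01393923 -0.00880009 -0.99986412]
```

View pics/w13.png

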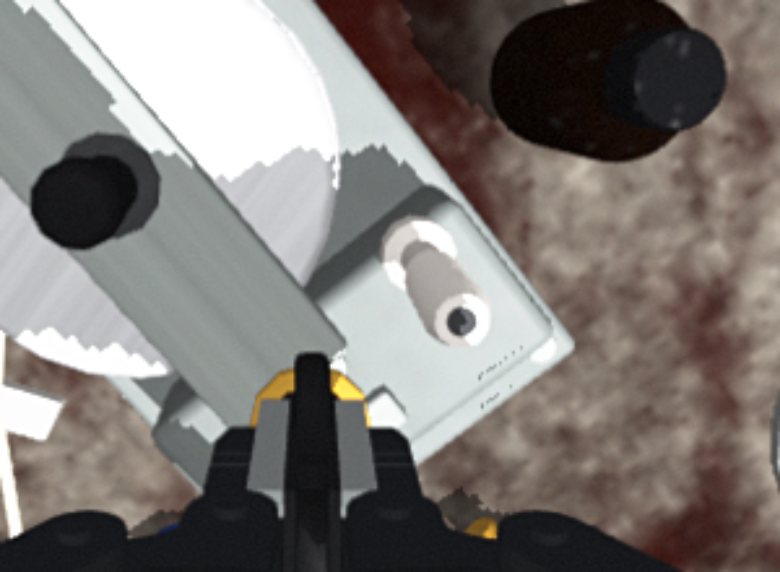

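>>> {"fn": "step_arm", "kwargs": {"motion": [[0,0,0,-0.3],[0,0,-0.005,-0.5],[0,0,-0.005,-0.5],[0,0,0,0]]}}

```text
time: 16.5
tcp_pos: [0.471, -0.375, 0.0923]
tool_rot: [0.927, -0.375, 0.008, 0.003]
wrist_force: [-0.3, 0.6, 1.0]
grip_width: 0.0046
```

```bash
cat > tq.py <<'E'
import sys,json
from h import *
n=int(sys.argv[1]) if len(sys.argv)>1 else 2
L=[]
for i in range(n+1):
    s=telemetry.state()
    L.append([s['time'],np.degrees(s['joints'][0]-s['joints'][5]),s['ft_torque'][2],s['joint_torque'][5],*s['wrist_force'],*s['tcp_pos'],s['grip_width']])
    if i<n: vision.camera('wrist')
L=np.array(L)
print(np.round(L[:,:4],4)); m=L.mean(0);print('mean yaw %.2f ftz %.4f j6 %.4f F %s p %s w %.4f'%(m[1],m[2],m[3],np.round(m[4:7],1),np.round(m[7:10],4),m[10]))
open('log.jsonl','a').write(json.dumps(m.tolist())+'\n')
E
python3 tq.py 3
```

```text
[[ 16.5    -43.9729   0.0647   0.3375]
 [ 16.55   -43.9252   0.1418   0.19  ]
 [ 16.6    -43.9194   0.1247   0.139 ]
 [ 16.65   -43.9287   0.1597   0.1193]]
mean yaw -43.94 ftz 0.1227 j6 0.1964 F [-0.4  0.1  0.4] p [ 0.471  -0.375   0.0923] w 0.0045
```

>>> {"fn": "step_arm", "kwargs": {"motion": [[0,0,0,-0.4],[0,0,-0.008,-0.8],[0,0,-0.008,-0.8],[0,0,-0.008,-0.8],[0,0,-0.008,-0.8],[0,0,-0.008,-0.8],[0,0,-0.008,-0.5],[0,0,0,0],[0,0,0,0],[0,0,0,0]]}}

```text
time: 17.65
tcp_pos: [0.4714, -0.3756, 0.0913]
tool_rot: [0.798, -0.602, 0.008, 0.005]
wrist_force: [-0.1, 0.0, -0.5]
grip_width: 0.0047
```

```bash
python3 tq.py 3
```

```text
[[ 17.65   -74.2823   0.0998   0.126 ]
 [ 17.7    -74.2926   0.1514   0.1076]
 [ 17.75   -74.31     0.1209   0.1047]
 [ 17.8    -74.3199   0.1156   0.1106]]
mean yaw -74.30 ftz 0.1219 j6 0.1122 F [-0.4  0.1  0.1] p [ 0.4714 -0.3756  0.0913] w 0.0048
```

>>> {"fn": "step_arm", "kwargs": {"motion": [[0,0.01,0,-0.4],[0,0.01,-0.01,-0.7],[0,0,-0.01,-0.6],[0,0,0,0],[0,0,0,0]]}}

```text
time: 18.3
tcp_pos: [0.4714, -0.3758, 0.0909]
tool_rot: [0.74, -0.672, 0.008, 0.006]
wrist_force: [-0.9, -0.5, 0.4]
grip_width: 0.0045
```

```bash
python3 tq.py 3
```

```text
[[ 1.83000e+01 -8.48231e+01  7.61000e-02  1.44800e-01]
 [ 1.83500e+01 -8.48327e+01  1.61200e-01  1.16500e-01]
 [ 1.84000e+01 -8.48486e+01  1.34600e-01  1.10300e-01]
 [ 1.84500e+01 -8.48614e+01  1.76300e-01  1.11300e-01]]
mean yaw -84.84 ftz 0.1370 j6 0.1207 F [-0.6 -0.1  0.4] p [ 0.4714 -0.3758  0.0909] w 0.0045
```

>>> {"fn": "step_arm", "kwargs": {"motion": [[0,0.01,0,-0.4],[0,0.01,-0.01,-0.7],[0,0,-0.01,-0.6],[0,0,0,0],[0,0,0,0]]}}

```text
time: 18.95
tcp_pos: [0.4714, -0.3761, 0.0906]
tool_rot: [-0.677, 0.736, -0.007, -0.007]
wrist_force: [-0.5, 0.4, 0.3]
grip_width: 0.0043
```

```bash
python3 tq.py 3
```

```text
[[ 18.95   -95.2983   0.156    0.1449]
 [ 19.     -95.3086   0.1117   0.1149]
 [ 19.05   -95.3282   0.0968   0.1086]
 [ 19.1    -95.3379   0.1355   0.1103]]
mean yaw -95.32 ftz 0.1250 j6 0.1197 F [-0.6  0.6  0.2] p [ 0.4714 -0.376   0.0906] w 0.0045
```

>>> {"fn": "step_arm", "kwargs": {"motion": [[0,0,0,0],[0,0,0,0],[0,0,0,0],[0,0,0.3,0],[0,0,0.6,0],[0,0,0.6,0],[0,0,0.4,0],[0,0,0,0.5],[0,0,0,1],[0,0,0,1],[0,0,0,1],[0,0,0,1]], "hand": -0.55}}

```text
time: 20.3
tcp_pos: [0.4745, -0.3785, 0.1389]
tool_rot: [0.835, -0.55, 0.015, 0.004]
wrist_force: [0.9, -0.5, 0.1]
grip_width: 0.0189
```

>>> {"fn": "step_arm", "kwargs": {"motion": [[0,0,0,1],[0,0,0,1],[0,0,0,1],[0,0,0,1],[0,0,0,1],[0,0,0,1],[0,0,0,1],[0,0,0,1],[0,0,0,1],[0,0,0,1],[0,0,0,1],[0,0,0,1]]}}

```text
time: 21.5
tcp_pos: [0.4769, -0.3809, 0.1522]
tool_rot: [0.997, 0.073, 0.021, -0.004]
wrist_force: [0.1, -0.7, 0.3]
grip_width: 0.0192
```

```bash
python3 st.py
```

```text
[ 0.47693195 -0.38086582  0.15217647] [ 0.12213464 -0.66589719  0.3426986 ] [-0.02275744  0.01788606  0.05578944] 0.019199947431001386 yaw 9.239378261814343 r 0.12560773461089458 az 276.23046509067717
```

>>> {"fn": "step_arm", "kwargs": {"motion": [[-0.03,0.03,-0.04,1],[-0.03,0.03,-0.04,1],[-0.03,0.03,-0.04,1],[-0.03,0.03,-0.04,1],[-0.03,0.03,-0.04,1],[-0.03,0.03,-0.04,1],[-0.03,0.03,-0.04,1],[-0.03,0.03,-0.04,1],[-0.03,0.03,-0.04,1],[-0.03,0.03,-0.04,1],[0,0,0,1],[0,0,0,0.5]]}}

```text
time: 22.7
tcp_pos: [0.473, -0.3774, 0.1569]
tool_rot: [0.763, 0.646, 0.019, -0.01]
wrist_force: [0.5, 0.9, -0.0]
grip_width: 0.0194
```

>>> {"fn": "step_arm", "kwargs": {"motion": [[0,0,0,0],[0,0,0,0]]}}

```text
time: 22.9
tcp_pos: [0.4734, -0.3777, 0.1586]
tool_rot: [0.764, 0.645, 0.019, -0.009]
wrist_force: [0.2, 1.0, 1.0]
grip_width: 0.0192
```

```bash
python3 look.py 14
```

```text
22.9 [ 0.47341051 -0.37774143  0.1585703 ] [0.21808475 1.03854663 1.00787932] [-0.03707536  0.02001669  0.03170345] 0.019191218173722272 yaw 81.19254744141597 zax [ 0.01836651  0.03826955 -0.99909865]
```

View pics/w14.png

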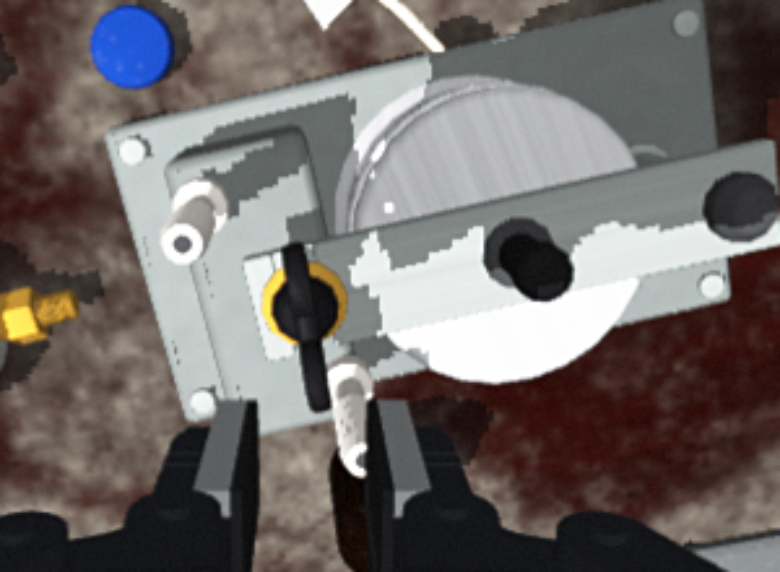

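>>> {"fn": "step_arm", "kwargs": {"motion": [[-0.04,0.04,-0.2,0.4],[-0.04,0.04,-0.5,0.5],[-0.03,0.04,-0.4,0.4],[0,0,-0.2,0],[0,0,0,0],[0,0,0,0]]}}

```text
time: 23.55
tcp_pos: [0.4716, -0.3759, 0.1338]
tool_rot: [0.718, 0.696, 0.019, -0.008]
wrist_force: [-0.5, -0.2, 0.4]
grip_width: 0.0189
```

```bash
python3 look.py 15
```

```text
23.55 [ 0.47164829 -0.37587999  0.13384462] [-0.45767493 -0.1582805   0.44613559] [-0.06320503  0.02102521 -0.00052834] 0.0189446862391137 yaw 89.06051370339817 zax [ 0.01548897  0.03822805 -0.99914899]
```

View pics/w15.png

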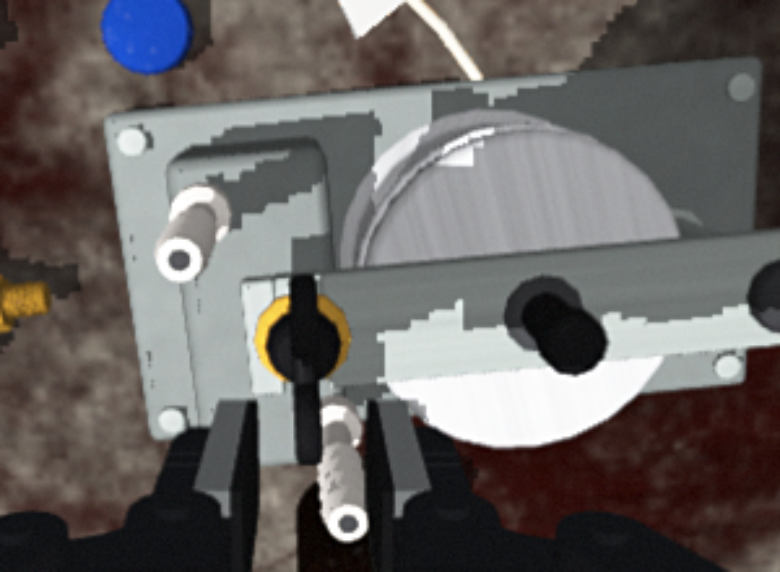

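```bash
python3 - <<'E'
from h import *
s=telemetry.state();c=vision.camera('wrist');M=E(c,s)
for p in [np.append(s['tcp_pos'][:2],.105),s['tcp_pos'],(.471,-.375,.105)]:
    print((proj(c,M,np.array(p))-[200,80])*2.6)
E
```

```text
[302.73637584 385.24372214]
[307.33397191 444.46778828]
[306.96120211 382.18976799]
```

>>> {"fn": "step_arm", "kwargs": {"motion": [[0,0,-0.3,0],[0,0,-0.5,0],[0,0,-0.5,0],[0,0,-0.4,0],[0,0,-0.2,0],[0,0,0,0],[0,0,0,0]]}}

```text
time: 24.35
tcp_pos: [0.4714, -0.3757, 0.0921]
tool_rot: [0.718, 0.695, 0.019, -0.009]
wrist_force: [-0.0, -0.9, 0.2]
grip_width: 0.0192
```

```bash
python3 look.py 16
```

```text
24.35 [ 0.47140606 -0.37568558  0.09210928] [-0.03119891 -0.90295806  0.16798739] [-0.00899712 -0.00766114 -0.031064  ] 0.019235381187647813 yaw 89.26870132260734 zax [ 0.01497795  0.03873031 -0.99913744]
```

View pics/w16.png

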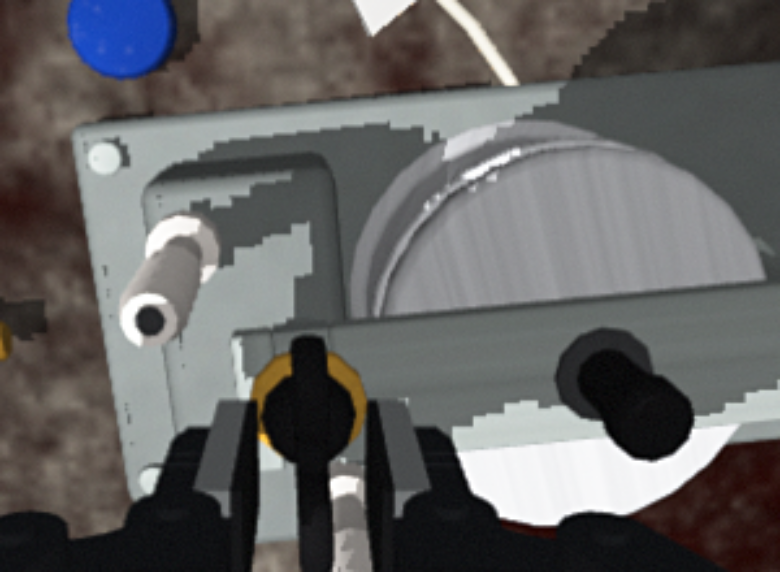

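Well centred. Close (slightly lower first), then continue turning.

>>> {"fn": "step_arm", "kwargs": {"motion": [[0,0,-0.08,0],[0,0,0,0],[0,0,0,0],[0,0,0,0],[0,0,0,0]], "hand": -1, "grip_force": 50}}

```text
time: 24.9
tcp_pos: [0.4717, -0.3759, 0.0914]
tool_rot: [0.718, 0.696, 0.019, -0.008]
wrist_force: [-0.7, 0.7, -0.8]
grip_width: 0.0047
```

```bash
python3 tq.py 1; python3 -c "
from h import *
print(R.from_quat(telemetry.state()['tool_rot']).as_matrix()[:,2])"
```

```text
[[2.49000e+01 8.93084e+01 5.15000e-02 3.67000e-02]
 [2.49500e+01 8.93071e+01 7.55000e-02 3.66000e-02]]
mean yaw 89.31 ftz 0.0635 j6 0.0366 F [-0.5  0.6 -0.9] p [ 0.4717 -0.376   0.0914] w 0.0047
[ 0.01601985  0.03718356 -0.99918004]
```

>>> {"fn": "step_arm", "kwargs": {"motion": [[0,0,0,-0.4],[0,0,-0.01,-0.7],[0,0,-0.01,-0.6],[0,0,0,0],[0,0,0,0],[0,0,0,0]]}}

```text
time: 25.55
tcp_pos: [0.4717, -0.3762, 0.0911]
tool_rot: [0.778, 0.628, 0.019, -0.006]
wrist_force: [-0.1, 0.6, -0.3]
grip_width: 0.0052
```

```bash
python3 tq.py 2
```

```text
[[25.55   79.0281  0.1336  0.131 ]
 [25.6    79.0224  0.0839  0.1135]
 [25.65   79.0062  0.1015  0.1105]]
mean yaw 79.02 ftz 0.1064 j6 0.1183 F [-0.4  0.6 -0.4] p [ 0.4717 -0.3762  0.0911] w 0.0048
```

>>> {"fn": "step_arm", "kwargs": {"motion": [[0,0.01,0,-0.4],[0,0.01,-0.01,-0.7],[0,0,-0.01,-0.6],[0,0,0,0],[0,0,0,0]]}}

```text
time: 26.15
tcp_pos: [0.4716, -0.3765, 0.0908]
tool_rot: [0.831, 0.555, 0.019, -0.004]
wrist_force: [0.3, 0.3, -0.1]
grip_width: 0.0049
```

```bash
python3 tq.py 3
```

```text
[[26.15   68.6803  0.167   0.1497]
 [26.2    68.6676  0.1251  0.1215]
 [26.25   68.6499  0.1141  0.1154]
 [26.3    68.6372  0.0856  0.1166]]
mean yaw 68.66 ftz 0.1229 j6 0.1258 F [ 0.2  0.3 -0.1] p [ 0.4716 -0.3765  0.0908] w 0.0047
```

>>> {"fn": "step_arm", "kwargs": {"motion": [[0,0.01,0,-0.4],[0,0.01,-0.01,-0.7],[0,0,-0.01,-0.6],[0,0,0,0],[0,0,0,0]]}}

```text
time: 26.8
tcp_pos: [0.4715, -0.3768, 0.0905]
tool_rot: [0.878, 0.478, 0.019, -0.002]
wrist_force: [0.8, -0.1, -1.2]
grip_width: 0.0045
```

```bash
python3 tq.py 3
```

```text
[[26.8    58.3072  0.1502  0.1499]
 [26.85   58.2975  0.1578  0.1204]
 [26.9    58.28    0.1432  0.1141]
 [26.95   58.2656  0.106   0.1158]]
mean yaw 58.29 ftz 0.1393 j6 0.1250 F [ 0.5  0.5 -0.3] p [ 0.4715 -0.3768  0.0905] w 0.0046
```

>>> {"fn": "step_arm", "kwargs": {"motion": [[0,0.01,0,-0.4],[0,0.01,-0.01,-0.7],[0,0,-0.01,-0.6],[0,0,0,0],[0,0,0,0]]}}

```text
time: 27.45
tcp_pos: [0.4713, -0.377, 0.0901]
tool_rot: [0.918, 0.397, 0.018, 0.0]
wrist_force: [-0.2, -0.0, -0.6]
grip_width: 0.0043
```

```bash
python3 tq.py 3
```

```text
[[27.45   47.8897  0.141   0.15  ]
 [27.5    47.8795  0.1209  0.1201]
 [27.55   47.8609  0.1366  0.1137]
 [27.6    47.8463  0.1551  0.1156]]
mean yaw 47.87 ftz 0.1384 j6 0.1248 F [-0.4  0.2 -0.2] p [ 0.4713 -0.377   0.0901] w 0.0046
```

>>> {"fn": "step_arm", "kwargs": {"motion": [[0,0.03,0,-0.4],[0,0.03,-0.01,-0.7],[0,0.03,-0.01,-0.6],[0,0,0,0],[0,0,0,0]]}}

```text
time: 28.1
tcp_pos: [0.4711, -0.3772, 0.0898]
tool_rot: [0.95, 0.313, 0.017, 0.004]
wrist_force: [-0.3, 0.5, 0.4]
grip_width: 0.0045
```

```bash
python3 tq.py 3
```

```text
[[28.1    37.3918  0.1015  0.152 ]
 [28.15   37.3835  0.1357  0.1215]
 [28.2    37.3642  0.1131  0.115 ]
 [28.25   37.3502  0.1579  0.1168]]
mean yaw 37.37 ftz 0.1271 j6 0.1263 F [-0.5  0.2 -0.1] p [ 0.4711 -0.3772  0.0898] w 0.0045
```

>>> {"fn": "step_arm", "kwargs": {"motion": [[0,0.03,0,-0.4],[0,0.03,-0.01,-0.7],[0,0.02,-0.01,-0.6],[0,0,0,0],[0,0,0,0]]}}

```text
time: 28.75
tcp_pos: [0.4708, -0.3773, 0.0894]
tool_rot: [0.974, 0.226, 0.016, 0.006]
wrist_force: [-0.2, -0.0, -0.6]
grip_width: 0.0044
```

```bash
python3 tq.py 3
```

```text
[[28.75   26.8458  0.0785  0.1516]
 [28.8    26.8344  0.1346  0.1208]
 [28.85   26.8156  0.0978  0.1143]
 [28.9    26.8016  0.1417  0.1162]]
mean yaw 26.82 ftz 0.1131 j6 0.1257 F [ 0.2 -0.5 -0.8] p [ 0.4708 -0.3773  0.0894] w 0.0045
```

>>> {"fn": "step_arm", "kwargs": {"motion": [[0,0.02,0,-0.4],[0,0.02,-0.01,-0.7],[0,0.02,-0.01,-0.6],[0,0,0,0],[0,0,0,0]]}}

```text
time: 29.4
tcp_pos: [0.4705, -0.3774, 0.089]
tool_rot: [0.99, 0.137, 0.015, 0.009]
wrist_force: [-0.1, -0.4, -0.1]
grip_width: 0.0045
```

```bash
python3 tq.py 3
```

```text
[[29.4    16.2663  0.1802  0.1513]
 [29.45   16.2537  0.1395  0.1204]
 [29.5    16.2322  0.1089  0.1138]
 [29.55   16.2197  0.1511  0.1157]]
mean yaw 16.24 ftz 0.1449 j6 0.1253 F [-0.3 -0.6 -0.2] p [ 0.4706 -0.3774  0.0891] w 0.0045
```

>>> {"fn": "step_arm", "kwargs": {"motion": [[0,0.02,0,-0.4],[0,0.02,-0.01,-0.7],[0,0.02,-0.01,-0.6],[0,0,0,0],[0,0,0,0]]}}

```text
time: 30.05
tcp_pos: [0.4703, -0.3775, 0.0887]
tool_rot: [0.999, 0.048, 0.014, 0.011]
wrist_force: [-0.4, -0.7, -0.8]
grip_width: 0.0043
```

```bash
python3 tq.py 3
```

```text
[[30.05    5.6471  0.1285  0.1513]
 [30.1     5.6353  0.0477  0.1202]
 [30.15    5.6187  0.1202  0.1136]
 [30.2     5.6039  0.0953  0.1155]]
mean yaw 5.63 ftz 0.0979 j6 0.1252 F [-0.1 -0.7 -0.6] p [ 0.4703 -0.3775  0.0887] w 0.0045
```

>>> {"fn": "step_arm", "kwargs": {"motion": [[0,0.02,0,-0.4],[0,0.02,-0.01,-0.7],[0,0.02,-0.01,-0.6],[0,0,0,0],[0,0,0,0]]}}

```text
time: 30.7
tcp_pos: [0.47, -0.3774, 0.0885]
tool_rot: [0.999, -0.043, 0.013, 0.013]
wrist_force: [0.3, -1.7, -0.1]
grip_width: 0.0045
```

```bash
python3 tq.py 3
```

```text
[[30.7    -4.983   0.1036  0.1568]
 [30.75   -4.9955  0.1748  0.1255]
 [30.8    -5.0127  0.1227  0.1188]
 [30.85   -5.0267  0.1145  0.1208]]
mean yaw -5.00 ftz 0.1289 j6 0.1305 F [-0.2 -1.1 -0.5] p [ 0.47   -0.3775  0.0884] w 0.0045
```

>>> {"fn": "step_arm", "kwargs": {"motion": [[0,0.02,0,-0.4],[0,0.02,-0.01,-0.7],[0,0.02,-0.01,-0.6],[0,0,0,0],[0,0,0,0]]}}

```text
time: 31.35
tcp_pos: [0.4697, -0.3774, 0.0882]
tool_rot: [0.991, -0.132, 0.011, 0.015]
wrist_force: [-0.4, -1.3, -0.6]
grip_width: 0.0044
```

```bash
python3 tq.py 3
```

```text
[[ 31.35   -15.6148   0.1228   0.1677]
 [ 31.4    -15.6294   0.1292   0.1362]
 [ 31.45   -15.6427   0.1524   0.1296]
 [ 31.5    -15.6614   0.1341   0.1316]]
mean yaw -15.64 ftz 0.1346 j6 0.1413 F [-0.7 -1.4 -0.4] p [ 0.4697 -0.3774  0.0882] w 0.0045
```

>>> {"fn": "step_arm", "kwargs": {"motion": [[0,0.02,0,-0.4],[0,0.02,-0.012,-0.7],[0,0.02,-0.012,-0.6],[0,0,0,0],[0,0,0,0]]}}

```text
time: 32.0
tcp_pos: [0.4695, -0.3773, 0.088]
tool_rot: [0.975, -0.221, 0.01, 0.017]
wrist_force: [-0.9, -1.4, 0.2]
grip_width: 0.0045
```

```bash
python3 tq.py 3
```

```text
[[ 32.     -26.238    0.1554   0.1798]
 [ 32.05   -26.2521   0.1214   0.1483]
 [ 32.1    -26.2664   0.1186   0.1417]
 [ 32.15   -26.2873   0.1647   0.1437]]
mean yaw -26.26 ftz 0.1400 j6 0.1534 F [-0.7 -1.6 -0.2] p [ 0.4695 -0.3773  0.088 ] w 0.0045
```

>>> {"fn": "step_arm", "kwargs": {"motion": [[0.01,0.03,0,-0.4],[0.01,0.03,-0.012,-0.7],[0,0.02,-0.012,-0.6],[0,0,0,0],[0,0,0,0]]}}

```text
time: 32.65
tcp_pos: [0.4692, -0.3771, 0.0877]
tool_rot: [0.951, -0.308, 0.008, 0.02]
wrist_force: [-1.1, -0.9, 0.4]
grip_width: 0.0046
```

```bash
python3 tq.py 3
```

```text
[[ 32.65   -36.86     0.1869   0.1924]
 [ 32.7    -36.8726   0.1306   0.1609]
 [ 32.75   -36.8923   0.1076   0.1543]
 [ 32.8    -36.9049   0.1255   0.1564]]
mean yaw -36.88 ftz 0.1377 j6 0.1660 F [-0.8 -1.3  0.2] p [ 0.4692 -0.3771  0.0877] w 0.0046
```

>>> {"fn": "step_arm", "kwargs": {"motion": [[0.01,0.03,0,-0.4],[0.01,0.03,-0.012,-0.7],[0,0.02,-0.012,-0.6],[0,0,0,0],[0,0,0,0]]}}

```text
time: 33.3
tcp_pos: [0.469, -0.3769, 0.0875]
tool_rot: [0.92, -0.392, 0.006, 0.022]
wrist_force: [-1.4, -2.5, -0.4]
grip_width: 0.0047
```

```bash
python3 tq.py 3
```

```text
[[ 33.3    -47.4436   0.164    0.2047]
 [ 33.35   -47.4581   0.138    0.1734]
 [ 33.4    -47.4766   0.168    0.1668]
 [ 33.45   -47.4893   0.129    0.1689]]
mean yaw -47.47 ftz 0.1498 j6 0.1784 F [-1.3 -2.  -0.3] p [ 0.469  -0.3769  0.0875] w 0.0045
```

>>> {"fn": "step_arm", "kwargs": {"motion": [[0.01,0.02,0,-0.4],[0.01,0.02,-0.012,-0.7],[0,0.02,-0.012,-0.6],[0,0,0,0],[0,0,0,0]]}}

```text
time: 33.95
tcp_pos: [0.4689, -0.3767, 0.0873]
tool_rot: [0.88, -0.474, 0.004, 0.023]
wrist_force: [-2.2, -1.7, -0.2]
grip_width: 0.0048
```

```bash
python3 tq.py 3
```

```text
[[ 33.95   -57.9707   0.158    0.2173]
 [ 34.     -57.9822   0.2019   0.1862]
 [ 34.05   -58.001    0.1928   0.1797]
 [ 34.1    -58.0145   0.2618   0.1817]]
mean yaw -57.99 ftz 0.2036 j6 0.1912 F [-1.2 -2.4 -0.2] p [ 0.4688 -0.3767  0.0872] w 0.0047
```

>>> {"fn": "step_arm", "kwargs": {"motion": [[0.01,0.02,0,-0.4],[0.01,0.02,-0.012,-0.7],[0,0.02,-0.012,-0.6],[0,0,0,0],[0,0,0,0]]}}

```text
time: 34.6
tcp_pos: [0.4687, -0.3764, 0.087]
tool_rot: [0.834, -0.551, 0.002, 0.024]
wrist_force: [-1.9, -2.3, -0.5]
grip_width: 0.0045
```

```bash
python3 tq.py 3
```

```text
[[ 34.6    -68.4387   0.282    0.2294]
 [ 34.65   -68.4506   0.2077   0.1986]
 [ 34.7    -68.4706   0.1873   0.1921]
 [ 34.75   -68.485    0.1874   0.1942]]
mean yaw -68.46 ftz 0.2161 j6 0.2036 F [-1.7 -1.9 -0. ] p [ 0.4687 -0.3764  0.087 ] w 0.0047
```

>>> {"fn": "step_arm", "kwargs": {"motion": [[0.01,0.02,0,-0.4],[0.01,0.02,-0.012,-0.7],[0,0.02,-0.012,-0.6],[0,0,0,0],[0,0,0,0]]}}

```text
time: 35.25
tcp_pos: [0.4686, -0.3762, 0.0868]
tool_rot: [0.781, -0.624, 0.0, 0.025]
wrist_force: [-1.9, -2.1, -0.0]
grip_width: 0.0047
```

```bash
python3 tq.py 3
```

```text
[[ 35.25   -78.855    0.1736   0.2428]
 [ 35.3    -78.8653   0.2032   0.2123]
 [ 35.35   -78.8804   0.2394   0.2059]
 [ 35.4    -78.8983   0.2274   0.208 ]]
mean yaw -78.87 ftz 0.2109 j6 0.2173 F [-1.4 -2.3 -0.1] p [ 0.4686 -0.3762  0.0868] w 0.0046
```

>>> {"fn": "step_arm", "kwargs": {"motion": [[0.01,0.02,0,-0.4],[0.01,0.02,-0.012,-0.7],[0,0.02,-0.012,-0.5],[0,0,0,0],[0,0,0,0]]}}

```text
time: 35.9
tcp_pos: [0.4686, -0.3759, 0.0866]
tool_rot: [0.726, -0.688, -0.001, 0.026]
wrist_force: [-1.2, -2.9, -1.0]
grip_width: 0.0049
```

```bash
python3 tq.py 3
```

```text
[[ 35.9    -88.6075   0.2485   0.2533]
 [ 35.95   -88.6186   0.1794   0.2264]
 [ 36.     -88.6324   0.2592   0.2208]
 [ 36.05   -88.6449   0.2262   0.2228]]
mean yaw -88.63 ftz 0.2283 j6 0.2308 F [-1.4 -2.3  0.4] p [ 0.4686 -0.3759  0.0866] w 0.0047
```

>>> {"fn": "step_arm", "kwargs": {"motion": [[0.01,0.02,0,-0.4],[0.01,0.02,-0.012,-0.5],[0,0,-0.012,-0.3],[0,0,0,0],[0,0,0,0]]}}

```text
time: 36.55
tcp_pos: [0.4686, -0.3757, 0.0864]
tool_rot: [-0.681, 0.732, 0.003, -0.027]
wrist_force: [-1.6, -1.8, 0.4]
grip_width: 0.0043
```

```bash
python3 tq.py 3; python3 look.py 17
```

```text
[[ 36.55   -95.8881   0.2835   0.2572]
 [ 36.6    -95.8968   0.3058   0.2394]
 [ 36.65   -95.9083   0.2215   0.2357]
 [ 36.7    -95.9148   0.2385   0.2376]]
mean yaw -95.90 ftz 0.2623 j6 0.2425 F [-1.8 -2.2  0.7] p [ 0.4686 -0.3757  0.0864] w 0.0046
36.7 [ 0.46861568 -0.3756932   0.08645264] [-1.80303067 -2.18163067  0.19024145] [-0.12438172  0.00851322  0.23845741] 0.004631426910036206 yaw -95.91479245393478 zax [-0.04312213 -0.0328785  -0.99852866]
```

View pics/w17.png

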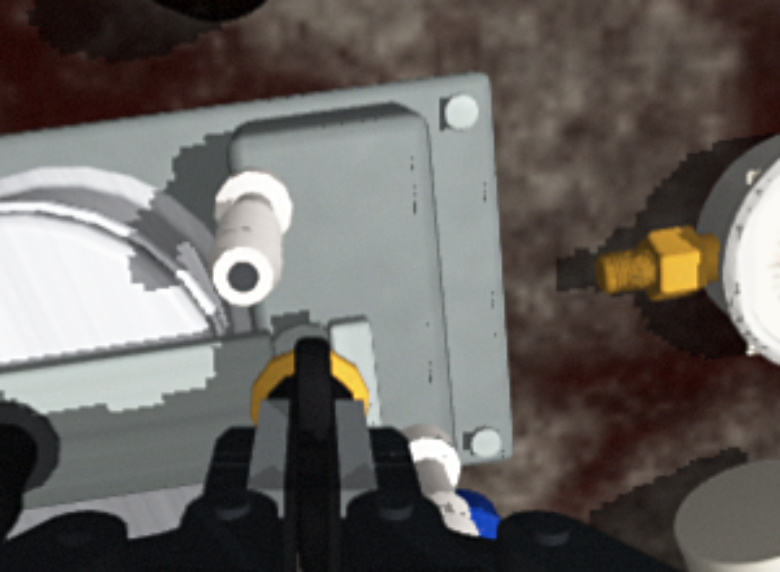

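>>> {"fn": "step_arm", "kwargs": {"motion": [[0,0,0,0],[0,0,0,0],[0,0,0,0],[0,0,0.2,0],[0,0,0.5,0],[0,0,0.7,0],[0,0,0.8,0],[0,0,0.8,0],[0,0,0.8,0],[-0.3,-0.3,0.6,0],[-0.6,-0.3,0.3,0],[-0.5,-0.3,0,0]], "hand": -0.66}}

```text
time: 37.95
tcp_pos: [0.4414, -0.391, 0.1884]
tool_rot: [-0.68, 0.732, 0.002, -0.024]
wrist_force: [0.0, -1.1, -0.5]
grip_width: 0.0147
```

>>> {"fn": "step_arm", "kwargs": {"motion": [[-0.7,-0.3,0.2,1],[-1,-0.4,0.2,1],[-1,-0.4,0.2,1],[-1,-0.4,0.2,1],[-1,-0.4,0,1],[-1,-0.4,0,1],[-0.7,-0.3,0,1],[-0.4,0,0,0],[0,0,0,0],[0,0,0,0]]}}

```text
time: 38.95
tcp_pos: [0.2871, -0.4441, 0.1988]
tool_rot: [0.901, -0.433, -0.0, 0.022]
wrist_force: [0.6, 0.5, -0.5]
grip_width: 0.0145
```

```bash
python3 - <<'E'
from h import *
s=telemetry.state();print(s['time'],s['tcp_pos'],s['wrist_force'],s['grip_width'])
c=vision.camera('top');M=E(c);save(c,'top20.png')
pin('top',c,M,['stopper','dropper','gauge','strap_knob','stud','wing_grip','barb_right','barb_far'])
c=vision.camera('side');M=E(c);save(c,'side20.png')
c=vision.camera('wrist');save(c,'wrist20.png')
a=cv2.imread('pics/top20.png')[130:310,230:450];b=cv2.imread('pics/side20.png')[130:310,230:450]
w=cv2.resize(cv2.imread('pics/wrist20.png'),(400,250))
o=np.zeros((590,800,3),np.uint8);o[:328]=cv2.resize(cv2.hconcat([a,b]),(800,328),interpolation=2);o[335:585,:400]=w
cv2.imwrite('pics/f20.png',o)
E
```

```text
38.95 [ 0.28710793 -0.44406663  0.19882456] [ 0.63024488  0.54595419 -0.54290501] 0.014477256680799562
top stopper 0.44 [ 0.3977 -0.4207  0.0008] [364. 259.]
top dropper 0.67 [ 0.5636 -0.3611 -0.0026] [333. 170.]
top gauge 0.82 [ 4.781e-01 -5.013e-01  2.000e-04] [407. 217.]
top gauge 0.55 [ 0.3938 -0.419   0.0012] [363. 261.]
top strap_knob 0.56 [ 0.4662 -0.3205  0.0885] [310. 221.]
top stud 0.63 [ 0.4693 -0.3766  0.0755] [343. 220.]
top stud 0.44 [ 0.4672 -0.3812  0.0924] [346. 221.]
top wing_grip 0.56 [ 0.468  -0.3806  0.0927] [346. 220.]
top wing_grip 0.47 [ 0.4659 -0.3215  0.0647] [311. 221.]
top barb_right 0.45 [ 0.4442 -0.3999  0.0464] [355. 234.]
top barb_far 0.49 [ 0.5024 -0.3695  0.046 ] [338. 201.]
```

View pics/f20.png

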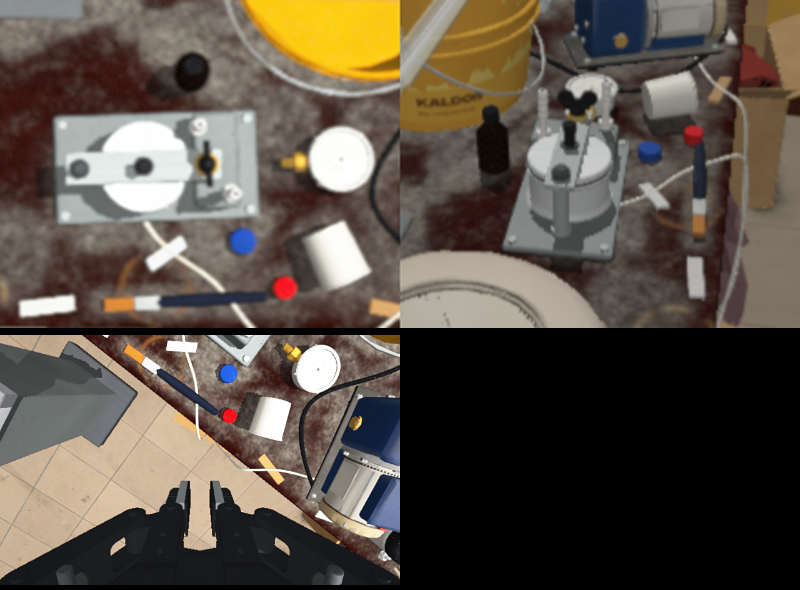

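```bash
python3 -c "
from station import order
print(order.finish_job())"
```

```text
the job is handed in; nothing more can be done
None
```

The filter is closed and the job is handed in. The strap is home against its stop with the slot round the stud, and the wing nut is tightened about a quarter turn past the bite. The last move ended at 38.95 s, against the 70 s limit.

**Strap:** I pinched the knob and led it along its arc. It met the stop at about 6 N, where I expected home to be, and the pictures show it still there.

**Wing nut:** I turned it clockwise in two grips, in steps of about 10 degrees, easing down with the thread. The second grip was one long hold of about 185 degrees, not a series of short arcs with regrips.
- **Bite:** The torque at the last joint held at 0.115 N m, then began to climb.
- **After the bite:** I went on about 90 degrees of nut rotation, allowing for the flex of the wings. It ended at 0.238 N m at the joint and about 0.25 N m on the noisier wrist sensor, near the 0.24 to 0.29 N m expected.

**Last checks:** The fingers are open to 14 mm and the arm is well clear, with no force on the wrist. The barbs are upright, and the gauge, stopper and dropper are where they were, within the camera's accuracy.

**What went wrong or is less certain:**
- My first descent to the knob overshot sideways. A finger pressed on the knob top with 16 N and moved the strap a few degrees, so I backed off and re-aligned.
- The tool was tilted by about 2 to 3 degrees by the end of the nut work.
- The bite angle is good only to about 2 degrees, and the torque climbed somewhat faster over the last 20 degrees.

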